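# Wind the parcel carriage out of the detector arch

## Task

The inspection slide has lost its power with a parcel stuck at the detector arch. Pick up the larger loose crank, the one with the square hole, by its upright black grip, fit it down onto the square shaft that stands on the slide's gearbox, and wind it clockwise (seen from above) until the carriage's leading edge is level with the free ends of its rails. Then let go, leaving the crank fully seated on the shaft.

Things in the scene. Friction and masses are not known exactly. Their poses are not given: they have to be found in the camera images.
- crank_grip (a point): Centre of the upright round black grip (26 mm across, 64 high, 47 mm above the crank's underside) of the larger loose crank, 0.29 kg, lying flat, grip up. x points from hub to grip, z up. The grip spins on its pin with slight friction (0.08 N m): the crank follows it when carried or turned in the air. The smaller crank (50 mm throw, round hub and hole) is a bystander and does not fit.
- crank_socket (a point): Centre of the larger crank's 23 mm square hole, at its underside, 75 mm from the grip's axis; axes as crank_grip, flats facing x and y. The steel hub round it is 44 mm square and 26 high, the hole goes right through; the arm is a flat bar 24 mm wide, 10 thick. The hole fits the shaft at any quarter turn, with 2.5 mm of play each side and 19 degrees of turning play each way.
- shaft_seat (a point): Foot of the upright 18 mm square, 34 mm high, cone-tipped steel shaft on the grey 90 mm square gearbox: on its axis, 60 mm above the table, on the 48 mm collar where the seated crank's underside rests. z up; x, y face the shaft's flats and turn with it. Turning takes 5 N at the grip; it stays where left. Carriage and carton (93 mm high) pass 160 mm off the axis; the 235 mm high arch is 265 mm off.
- carriage (a joint): Travel in m of the carriage (dark steel tray 160 by 180 mm, a carton fixed on it) along its two rails, away from the detector arch: 13 mm for each radian the shaft is wound clockwise seen from above (82 mm a turn). Starts between 0 and 0.033; at 0.140 its leading edge is level with the rails' free ends; it can run on to 0.16. Too stiff to be pushed by hand.
Things that resemble listed ones, but are neither listed nor needed, are in the scene too. Leave any pink or red look-alike of the part that bears crank_grip alone.

How it is judged:
By the outcome, as a careful person would: the job done as asked, in the order asked, and still so for the second after the job is handed in, with the robot touching nothing.
It also fails if it takes over 61 s, if anything falls off the work surface, if the arm or the gripper's body presses on something with over 40 N, if the wrist force passes 120 N, or if a joint passes its speed limit or range.

## Robot

A 6-joint arm with a two-finger parallel gripper is mounted at the origin on the work surface. World frame = base frame: x ahead of the robot, y to its left, z up, the work surface at z = 0. Lengths are in m, angles in rad, forces in N, time in s.
With the tool pointing down it reaches from about 0.375 to 0.9 m from the base axis. Payload 3.1 kg.
Tool frame: the origin (TCP) lies on the centre line of the jaws, within the pads' length; the fingertips stand ahead of it and the grasp point (between the pads) lies 8 mm behind it (r.tips_ahead is the y of the fingertips in the tool frame, in m); y points along the fingers, x is the direction in which the jaws open and shut, and the axes are right-handed (so a half turn about y gives the same grasp; the last joint's range is limited). The gripper opens to 87 mm and grips with 3 to 60 N. Pads are 19 mm wide; open, the fingers measure 117 mm over their backs; the gripper's body (75 mm by 190 mm) begins 51 mm behind the grasp point.
Start: joints at [1.151, 0.527, 1.433, -0, 1.181, -0.178], TCP at [0.149, 0.607, 0.202] pointing down, gripper open.
Joint ranges: [-3.08, 3.08], [-0.75, 2.2], [0.22, 2.44], [-1.43, 4.57], [0, 2.65], [-2.85, 2.85]. Speed limits (rad/s): [2.79, 2.79, 3.14, 3.14, 3.14, 3.14].

## Interface

Orientations are given as a unit quaternion [w, x, y, z].
In Python, from station import r gives the robot as it stands.
- The arm moves only by the shell command python3 -m creep 'ROWS' [OPENING]. ROWS is text: rows parted by semicolons, each of 4 numbers parted by spaces: the shift along the tool's x, y, z in cm, then the turn about the tool's y in rad. In form: x y z turn; .... A call has 1 to 12 rows; each row is the pose to reach, as a shift and turn from the pose commanded when the call began, along the tool's axes at that moment; what a row does not reach only later rows make up. A row lasts 1/12 s, in which the tool goes at most 41.7 mm and 7.16 degrees, less where a joint would pass 70% of its speed; a pose out of reach is approached as far as the arm can. A call with a gripper value outside its range is refused whole. OPENING is the closure, from 0 (fully open) to 1 (shut), set as the call begins (- or left out, the last holds). The fingers move at their own pace and stop on an object; the grip force is fixed at half the most. Time passes only in rows, so rows that repeat a pose let the fingers close. It gives the time, the measured TCP pose, the force and the opening at its end, in the units of the state.
- r.state(): the state, without advancing time (a new reading comes with each control period).
- r.grab_frame(name): name is "side" or "top" or "wrist"; returns a dict with "img" (420x560x3 uint8, blue, green, red), "depth" (420x560 float32, m along the optical axis (not along the pixel's ray), 0 where there is no reading), "fx", "fy", "cx", "cy" (pixels), "T" (4x4, takes a point from camera to world coordinates). Camera axes: x right, y down, z forward; pixel columns grow to the right and rows downward; lengths in m; the calibration is good to about 2 mm. A picture is of the moment at which its call begins.
- r.job_done(): hands the job in, once; it reports no verdict.
Trained networks look in a picture, given as the dict that the camera call returned (one of the last four; its "shot" number tells which), for a name from the list of things; names that differ only in an ending like _2 or _b are one class to them, and where a whole thing is asked for, a point or a joint stands for the part that bears it (a point fixed in the world has none). Each returns a list of dicts, best first, with "score" (0 to 1); they miss things now and then, are a little off and sometimes report something else, mostly with a low value. They report only what shows in the picture. A call takes as long as a camera call. They do not tell look-alikes from the thing itself.
- r.cut_out(thing, picture): "mask" (420x560 bool, what is visible of it) and "box" ([centre column, centre row, width, height] in pixels, round what is visible of it).
- r.spot_point(thing, picture): "centre" ([column, row] in pixels: a listed point, or the origin of a listed thing).
The state is a dict: "t": time; "qpos": joint angles; "dq": joint speeds; "joint_torque": joint torques, N m; "tool_pos": TCP position; "tcp_rot": TCP orientation; "wrist_force": force on the tool from outside, world axes, zero at the start; "moment": the same for the moment, N m; "grip_width": finger opening in m.
Only numpy, scipy, OpenCV 4.12 (cv2) and the standard library are available. Lean on these libraries where they do the work, as an engineer would, in place of code of your own. Each camera call takes 0.05 s, during which the arm holds its last target.

## Working session

There is one attempt and no reset: what is moved stays moved. The work goes in short steps, Python scripts to look and compute and a shell command to move; the robot and the scene stay as the last step left them, time stands still between calls to the robot, and variables do not carry over. Pictures are saved under pics/ and viewed, and the job is handed in when it is done.

```bash
ls; mkdir -p pics; cat > h.py <<'E'
import numpy as np, cv2
from station import r
from scipy.spatial.transform import Rotation as R
def world(f,u,v,z=None):
    d=f["depth"];T=np.array(f["T"])
    ray=np.array([(u-f["cx"])/f["fx"],(v-f["cy"])/f["fy"],1.])
    if z is None:
        zz=d[int(round(v)),int(round(u))]; p=ray*zz
        return T[:3,:3]@p+T[:3,3]
    rw=T[:3,:3]@ray; s=(z-T[2,3])/rw[2]; return T[:3,3]+s*rw
def pix(f,p):
    T=np.array(f["T"]);c=T[:3,:3].T@(np.array(p)-T[:3,3]);return f["fx"]*c[0]/c[2]+f["cx"],f["fy"]*c[1]/c[2]+f["cy"]
def cloud(f):
    d=f["depth"];T=np.array(f["T"]);v,u=np.mgrid[:420,:560]
    p=np.stack([(u-f["cx"])/f["fx"]*d,(v-f["cy"])/f["fy"]*d,d],-1)
    return p@T[:3,:3].T+T[:3,3]
E
python3 - <<'E'
from h import *
for n in ["side","top","wrist"]:
    f=r.grab_frame(n); cv2.imwrite(f"pics/a_{n}.png",f["img"])
    print(n,f["shot"],np.round(f["T"],3).tolist())
    for k in ["crank_grip","crank_socket","shaft_seat","carriage"]:
        for s in r.spot_point(k,f)[:4]:
            c=s["centre"]; print(k,round(s["score"],2),np.round(c),np.round(world(f,*np.clip(c,0,[559,419])),3))
s=r.state();print(s, r.tips_ahead)
E
```

```text
pics
side 1 [[0.998, -0.028, 0.053, 0.401], [-0.056, -0.737, 0.673, -0.765], [0.02, -0.675, -0.737, 0.937], [0.0, 0.0, 0.0, 1.0]]
crank_grip 0.91 [406. 221.] [ 0.736 -0.05   0.064]
crank_grip 0.75 [237. 176.] [0.369 0.111 0.055]
crank_grip 0.67 [220. 304.] [ 0.335 -0.234  0.053]
crank_socket 0.88 [266. 184.] [0.44  0.127 0.006]
crank_socket 0.7 [372. 237.] [ 0.673 -0.042 -0.   ]
crank_socket 0.66 [358. 149.] [0.681 0.228 0.023]
crank_socket 0.64 [190. 336.] [ 0.278 -0.283  0.023]
shaft_seat 0.56 [303. 283.] [ 0.498 -0.203  0.069]Traceback (most recent call last):
  File "<stdin>", line 6, in <module>
ValueError: it knows: crank_grip, crank_socket, shaft_seat
```

```bash
python3 - <<'E'
from h import *
for n in ["side","top","wrist"]:
    f=r.grab_frame(n); cv2.imwrite(f"pics/a_{n}.png",f["img"])
    print(n,f["shot"],np.round(f["T"],3).tolist())
    for k in ["crank_grip","crank_socket","shaft_seat"]:
        for s in r.spot_point(k,f)[:5]:
            c=s["centre"]; print(k,round(s["score"],2),np.round(c),np.round(world(f,*np.clip(c,0,[559,419])),3))
s=r.state();print(s, r.tips_ahead)
E
```

```text
side 2 [[0.998, -0.028, 0.053, 0.401], [-0.056, -0.737, 0.673, -0.765], [0.02, -0.675, -0.737, 0.937], [0.0, 0.0, 0.0, 1.0]]
crank_grip 0.89 [406. 224.] [ 0.74  -0.047  0.051]
crank_grip 0.88 [218. 301.] [ 0.332 -0.236  0.07 ]
crank_grip 0.82 [334. 124.] [0.624 0.295 0.054]
crank_grip 0.6 [239. 176.] [0.374 0.114 0.05 ]
crank_socket 0.89 [374. 238.] [ 0.67  -0.068  0.028]
crank_socket 0.84 [190. 336.] [ 0.279 -0.284  0.026]
crank_socket 0.58 [268. 182.] [0.444 0.124 0.017]
crank_socket 0.57 [355. 150.] [0.676 0.234 0.015]
shaft_seat 0.6 [306. 283.] [ 0.501 -0.209  0.078]
top 3 [[0.001, -0.983, 0.184, 0.29], [-1.0, -0.001, 0.001, -0.02], [-0.001, -0.184, -0.983, 1.007], [0.0, 0.0, 0.0, 1.0]]
crank_grip 0.96 [110. 137.] [0.616 0.3   0.078]
crank_grip 0.95 [198. 265.] [0.369 0.121 0.08 ]
crank_grip 0.81 [378. 283.] [ 0.338 -0.21   0.063]
crank_grip 0.65 [283.  81.] [ 0.732 -0.034  0.075]
crank_socket 0.93 [291. 121.] [ 0.678 -0.053 -0.003]
crank_socket 0.91 [192. 234.] [0.439 0.149 0.001]
crank_socket 0.82 [145. 119.] [0.671 0.248 0.026]
crank_socket 0.66 [403. 320.] [ 0.27  -0.269  0.001]
shaft_seat 0.64 [370. 193.] [ 0.502 -0.196  0.091]
wrist 4 [[0.239, 0.93, 0.278, 0.073], [0.971, -0.229, -0.068, 0.625], [0.0, 0.287, -0.958, 0.384], [0.0, 0.0, 0.0, 1.0]]
{'t': 0.8, 'qpos': array([ 1.15147791e+00,  5.27465541e-01,  1.43270856e+00,  1.87643239e-06,
        1.18138317e+00, -1.78503177e-01]), 'dq': array([-0.00111816,  0.00049463,  0.00125626, -0.00039565,  0.00070186,
       -0.00011579]), 'joint_torque': array([ 7.63002790e-04, -4.39952767e+01, -1.76978642e+01,  6.35424256e-02,
        5.03088045e-02,  3.16934511e-06]), 'tool_pos': array([0.14902358, 0.60695325, 0.20196686]), 'tcp_rot': array([ 0.55644487, -0.55643208, -0.43633201,  0.43631047]), 'wrist_force': array([-0.35604954, -1.09232189,  0.25262384]), 'moment': array([0.03613614, 0.01615275, 0.01103079]), 'grip_width': 0.0868605296624443} 0.011
```

View pics/a_side.png

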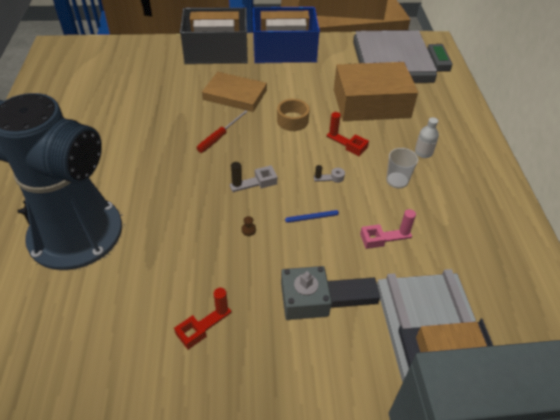

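View pics/a_top.png

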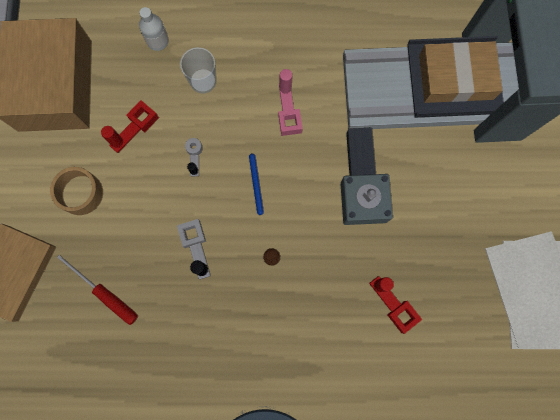

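Several things could be taken for the crank (side view). There is the steel crank with the square hub and black grip (237,176), the small round-hub steel crank (318,172), red ones at (334,124) and (220,304), and a pink one at (406,221). I choose (237,176), which is (198,265) in the top view. Next I check it in a crop and measure it.

```bash
python3 - <<'E'
from h import *
f=r.grab_frame("top"); g=r.grab_frame("side")
a=cv2.resize(f["img"][205:295,150:250],(400,360),interpolation=cv2.INTER_CUBIC)
b=cv2.resize(f["img"][120:230,335:435],(400,440),interpolation=cv2.INTER_CUBIC)[:360]
c=cv2.resize(g["img"][150:205,215:290],(400,293),interpolation=cv2.INTER_CUBIC);d=cv2.resize(g["img"][255:325,270:345],(400,373)[:2],interpolation=cv2.INTER_CUBIC)[:293]
o=np.zeros((653,800,3),np.uint8);o[:360,:400]=a;o[:360,400:]=b;o[360:,:400]=c;o[360:,400:]=d
cv2.imwrite("pics/b.png",cv2.resize(o,(720,588)))
for n,F in (("top",f),("side",g)):
    P=cloud(F).reshape(-1,3);ok=F["depth"].ravel()>0
    def sel(c,rad,lo,hi):
        return P[ok&(np.hypot(P[:,0]-c[0],P[:,1]-c[1])<rad)&(P[:,2]>lo)&(P[:,2]<hi)]
    q=sel((.37,.117),.03,.068,.1);print(n,"griptop",len(q),q.mean(0).round(4),cv2.minEnclosingCircle(q[:,:2].astype(np.float32)))
    q=sel((.44,.14),.045,.018,.035);print("hub",len(q),q.mean(0).round(4),cv2.minAreaRect((q[:,:2]*1000).astype(np.float32)))
    for lo,hi,rad in ((.05,.064,.09),(.07,.088,.04),(.088,.12,.04)):
        q=sel((.5,-.2),rad,lo,hi)
        if len(q)>3:print("shaft",lo,len(q),q.mean(0).round(4),q[:,2].max(),cv2.minAreaRect((q[:,:2]*1000).astype(np.float32)))
print("depth noise z table",P[ok&(abs(P[:,0]-.45)<.03)&(abs(P[:,1]+.02)<.03)][:,2].std(), P[ok&(abs(P[:,0]-.45)<.03)&(abs(P[:,1]+.02)<.03)][:,2].mean())
print(R.from_quat(np.roll(r.state()["tcp_rot"],-1)).as_matrix().round(3),r.state()["t"])
E
```

```text
top griptop 162 [0.366  0.124  0.0788] ((0.3663802146911621, 0.12465149164199829), 0.012769351713359356)
hub 400 [0.4374 0.1473 0.026 ] ((437.77777099609375, 147.71389770507812), (44.66054153442383, 44.707366943359375), 17.21527099609375)
shaft 0.05 1975 [ 0.502  -0.1965  0.0564] 0.06390321463120519 ((503.7871398925781, -197.7592010498047), (90.28878784179688, 90.50471496582031), 2.6726434230804443)
shaft 0.07 63 [ 0.5005 -0.1954  0.0824] 0.08771035295687002 ((503.6596374511719, -197.773193359375), (17.829330444335938, 19.720794677734375), 38.59713363647461)
shaft 0.088 57 [ 0.5031 -0.1969  0.0919] 0.09770505924888573 ((503.0171203613281, -196.7334747314453), (16.815284729003906, 15.474923133850098), 37.72187423706055)
side griptop 88 [0.3671 0.1199 0.0769] ((0.3655681610107422, 0.12205959856510162), 0.014246264472603798)
hub 228 [0.4384 0.144  0.0243] ((437.7821960449219, 146.99957275390625), (45.93239212036133, 50.03253173828125), 15.803064346313477)
shaft 0.05 1604 [ 0.5029 -0.2042  0.0556] 0.0639151617648458 ((503.8307800292969, -199.38485717773438), (89.95683288574219, 91.56198120117188), 2.7432587146759033)
shaft 0.07 96 [ 0.5026 -0.2027  0.0811] 0.08793474833155812 ((503.97332763671875, -199.28817749023438), (21.331037521362305, 19.90796661376953), 32.342681884765625)
shaft 0.088 35 [ 0.5034 -0.2004  0.0917] 0.09624122144970915 ((503.32269287109375, -199.2745361328125), (17.34085464477539, 14.002280235290527), 39.18716049194336)
depth noise z table 0.0020114023167874667 -0.00045152385079261345
[[ 0.238  0.    -0.971]
 [ 0.971  0.     0.238]
 [ 0.    -1.    -0.   ]] 0.9
```

View pics/b.png

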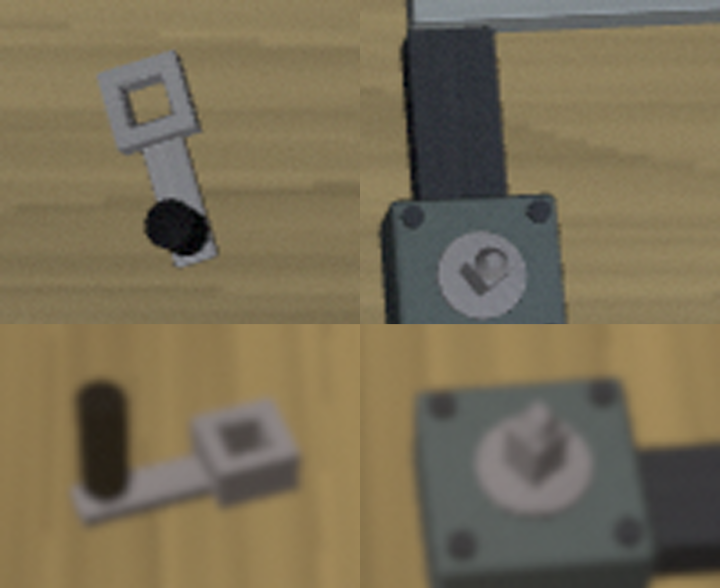

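The crop shows the right part: a steel crank with a square hub and hole at crop (150,105) and a black grip at (175,228). The shaft is square and rotated about 38°. The 75.4 mm distance from grip to hub agrees with the description. Now I move above the grip, turning the jaws to lie along the crank.

```bash
python3 -m creep '-1.3 0.2 -1 0.03; -3.9 0.6 -3 0.1; -7 1 -5.4 0.17; -10.1 1.5 -7.8 0.26; -13.2 2 -10.3 0.35; -16.3 2.5 -12.7 0.43; -19.4 3 -15.1 0.51; -22.5 3.5 -17.5 0.6; -25.6 4 -20 0.68; -28.7 4.5 -22.4 0.76; -31.8 5 -24.8 0.84; -34.5 5.5 -26.9 0.9' 0.4; cat >> h.py <<'E'
def need(p,yaw_deg,s=None):
    s=s or r.state(); M=R.from_quat(np.roll(s["tcp_rot"],-1)).as_matrix()
    d=M.T@(np.array(p)-s["tool_pos"])*100
    y=np.arctan2(M[1,0],M[0,0]); t=-(np.radians(yaw_deg)-y); t=(t+np.pi)%(2*np.pi)-np.pi
    print("pos",s["tool_pos"].round(4),"yaw",np.degrees(y).round(2),"q",s["qpos"].round(2),"down",M[2].round(3)); print("need cm",d.round(2),"turn",round(t,4),"t",s["t"])
E
python3 -c "
from h import *
need((.3662,.1235,.14),17.5)"
```

```text
t: 1.9
tool_pos: [0.3289, 0.2059, 0.1471]
tcp_rot: [-0.691, 0.691, 0.15, -0.149]
wrist_force: [0.8, 0.1, -0.5]
grip_width: 0.0524
pos [0.3289 0.2059 0.1471] yaw 24.42 q [ 0.27  0.31  2.06 -0.    0.77 -0.16] down [ 0.001 -1.    -0.   ]
need cm [-0.01  0.71 -9.04] turn 0.1207 t 1.9
```

```bash
python3 -m creep '0 0.2 -3 0.04; 0 0.4 -6 0.1; 0 0.7 -8.2 0.12; 0 0.7 -9 0.12; 0 0.7 -9 0.12' ; 
python3 - <<'E'
from h import *
need((.3662,.1235,.042),17.5)
f=r.grab_frame("wrist");print(pix(f,(.3662,.1235,.079)));cv2.imwrite("pics/c.png",f["img"])
P=cloud(f).reshape(-1,3);ok=f["depth"].ravel()>0
q=P[ok&(np.hypot(P[:,0]-.366,P[:,1]-.1235)<.022)&(P[:,2]>.07)&(P[:,2]<.09)];print(len(q),q.mean(0) if len(q) else 0, cv2.minEnclosingCircle(q[:,:2].astype(np.float32)) if len(q) else 0)
q=P[ok&(np.hypot(P[:,0]-.437,P[:,1]-.147)<.04)&(P[:,2]>.018)&(P[:,2]<.035)]
if len(q):print(len(q),q.mean(0),cv2.minAreaRect((q[:,:2]*1000).astype(np.float32)))
E
```

```text
t: 2.32
tool_pos: [0.3668, 0.1248, 0.1401]
tcp_rot: [-0.699, 0.699, 0.108, -0.108]
wrist_force: [-0.2, -0.8, 0.2]
grip_width: 0.0524
pos [0.3668 0.1248 0.1401] yaw 17.58 q [ 0.04  0.33  2.07  0.    0.75 -0.27] down [ 0.001 -1.    -0.   ]
need cm [-0.11  9.81 -0.1 ] turn 0.0015 t 2.3167
(np.float64(275.6108810318763), np.float64(218.5153174734642))
692 [0.36599562 0.12558267 0.07812958] ((0.3662230372428894, 0.12458617240190506), 0.01283890102058649)
1483 [0.43743396 0.14732271 0.02530506] ((438.1328125, 146.88099670410156), (44.70719909667969, 44.53128433227539), 17.610809326171875)
```

View pics/c.png

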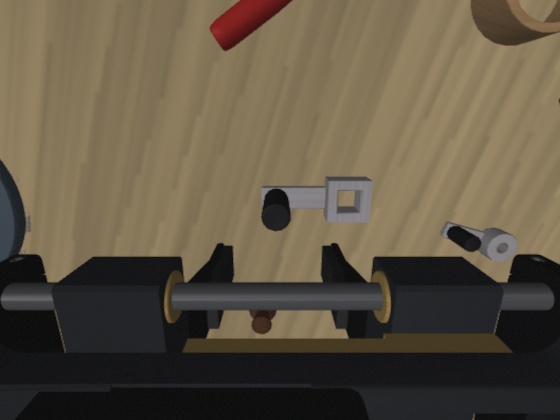

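The wrist view shows the grip at (277,210), lined up between the fingers, and the hub at (348,200). I descend and close.

```bash
python3 -m creep '0 1.5 0 0; 0 4 0 0; -0.05 6.5 0 0; -0.05 8.5 0 0; -0.05 9.6 0 0; -0.05 9.8 0 0; -0.05 9.8 0 0' ; python3 -m creep '0 0 0 0; 0 0 0 0; 0 0 0 0; 0 0 0 0; 0 0 0 0; 0 0 0 0; 0 0 0 0; 0 0 0 0' 1;  python3 -m creep '0 -0.5 0 0; 0 -2 0 0; 0 -4 0 0; 0 -6.5 0 0; 0 -9 0 0; 0 -11 0 0; 0 -12 0 0; 0 -12 0 0'
python3 - <<'E'
from h import *
need((.4445,-.2447,.16),38)
f=r.grab_frame("wrist");g=r.grab_frame("side")
cv2.imwrite("pics/d.png",np.hstack([f["img"],g["img"]])[:, :][::1]);cv2.imwrite("pics/d.png",cv2.resize(np.hstack([f["img"],g["img"]]),(800,300)))
E
```

```text
t: 2.95
tool_pos: [0.3639, 0.1269, 0.0416]
tcp_rot: [0.699, -0.698, -0.109, 0.111]
wrist_force: [0.3, 0.2, -0.1]
grip_width: 0.052
t: 3.62
tool_pos: [0.3654, 0.1258, 0.0424]
tcp_rot: [-0.699, 0.699, 0.109, -0.109]
wrist_force: [-1.4, 0.3, 7.2]
grip_width: 0.0251
t: 4.28
tool_pos: [0.3658, 0.1258, 0.1638]
tcp_rot: [-0.698, 0.699, 0.111, -0.108]
wrist_force: [0.7, 0.3, -2.3]
grip_width: 0.0249
pos [0.3658 0.1258 0.1638] yaw 17.76 q [ 0.04  0.28  2.04 -0.    0.82 -0.27] down [ 0.004 -1.    -0.001]
need cm [ -3.81   0.4  -37.69] turn -0.3532 t 4.2833
```

View pics/d.png

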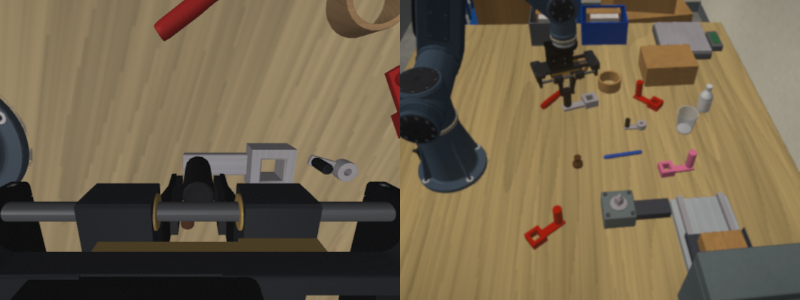

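```bash
python3 -m creep '-0.1 0 -1 -0.01; -0.3 0 -3.5 -0.03; -0.7 0 -7 -0.07; -1.1 0 -11 -0.1; -1.5 0 -15 -0.14; -1.9 0 -19 -0.18; -2.3 0 -23 -0.22; -2.7 0 -27 -0.26; -3.1 0 -31 -0.3; -3.5 0 -34.5 -0.33; -3.7 0 -36.8 -0.35; -3.8 0 -37.7 -0.353'; python3 -m creep '0 0 0 0; 0 0 0 0; 0 0 0 0'
python3 - <<'E'
from h import *
need((.4445,-.2447,.16),38)
o=[]
for n in ("wrist","top","side"):
    f=r.grab_frame(n);o.append(f["img"])
    P=cloud(f).reshape(-1,3);ok=f["depth"].ravel()>0
    q=P[ok&(np.hypot(P[:,0]-.5036,P[:,1]+.198)<.04)&(P[:,2]>.137)&(P[:,2]<.16)]
    if len(q)>5:print(n,"hubtop",len(q),q.mean(0),cv2.minAreaRect((q[:,:2]*1000).astype(np.float32)))
    for lo,hi in ((.05,.065),(.085,.1)):
        q=P[ok&(np.hypot(P[:,0]-.5036,P[:,1]+.198)<(.075 if lo==.05 else .02))&(P[:,2]>lo)&(P[:,2]<hi)]
        if len(q)>5:print(n,lo,len(q),cv2.minAreaRect((q[:,:2]*1000).astype(np.float32)))
    for s in r.spot_point("crank_socket",f)[:2]+r.spot_point("shaft_seat",f)[:1]:print(n,s)
cv2.imwrite("pics/e.png",np.vstack([cv2.resize(o[0],(400,300)),cv2.resize(o[1][110:260,310:510],(400,300))]))
E
```

```text
t: 5.38
tool_pos: [0.4444, -0.2489, 0.1603]
tcp_rot: [-0.669, 0.669, 0.229, -0.229]
wrist_force: [0.3, 0.5, -2.7]
grip_width: 0.0251
t: 5.63
tool_pos: [0.4423, -0.2421, 0.1609]
tcp_rot: [0.67, -0.667, -0.23, 0.231]
wrist_force: [0.8, -0.7, -4.0]
grip_width: 0.025
pos [ 0.4423 -0.2421  0.1609] yaw 38.03 q [-0.72  0.43  1.77  0.    0.95 -1.39] down [-0.    -1.     0.005]
need cm [ 0.01  0.09 -0.34] turn 0.0006 t 5.6333
wrist hubtop 2534 [ 0.49797246 -0.1923159   0.14286346] ((499.5634460449219, -193.82150268554688), (45.06177520751953, 38.90522766113281), 39.84872055053711)
wrist 0.05 4122 ((503.4215087890625, -198.55404663085938), (89.57383728027344, 89.8396224975586), 2.714250326156616)
wrist 0.085 17 ((512.8087158203125, -198.41000366210938), (3.7536325454711914, 7.833924293518066), 60.59647750854492)
wrist {'centre': [368.0, 226.6], 'score': 0.88}
wrist {'centre': [533.8, 183.8], 'score': 0.88}
wrist {'centre': [351.5, 209.4], 'score': 0.85}
top hubtop 63 [ 0.50203504 -0.21553802  0.14513732] ((500.98016357421875, -210.99679565429688), (22.37541389465332, 23.25641632080078), 40.61817932128906)
top {'centre': [372.5, 187.7], 'score': 0.59}
side hubtop 430 [ 0.50308051 -0.20028349  0.1436502 ] ((503.2335205078125, -198.06600952148438), (46.05818176269531, 46.13326644897461), 38.39715576171875)
side 0.05 1165 ((505.3673095703125, -200.25375366210938), (91.21751403808594, 90.7146224975586), 89.45328521728516)
side 0.085 15 ((504.73724365234375, -205.7921142578125), (19.46210479736328, 11.031364440917969), 0.388420045375824)
side {'centre': [372.7, 238.8], 'score': 0.71}
side {'centre': [192.2, 337.1], 'score': 0.65}
side {'centre': [306.4, 282.8], 'score': 0.76}
```

View pics/e.png

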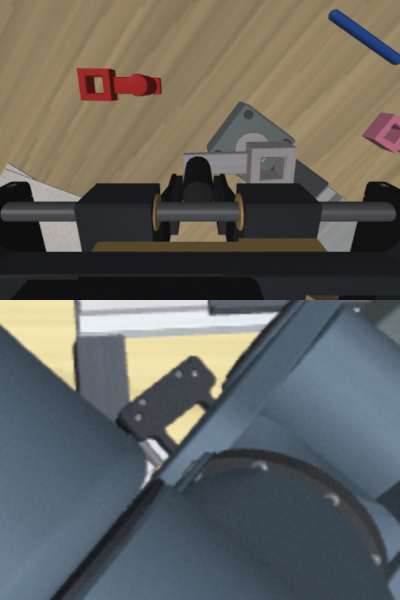

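```bash
cat > look.py <<'E'
from h import *
for k in range(3):
  s=r.state();print("tool",s["tool_pos"].round(4),s["qpos"].round(3))
  for n in ("wrist","side"):
    f=r.grab_frame(n)
    P=cloud(f);ok=f["depth"]>0
    zt=s["tool_pos"][2]-.0424+.026
    m=(ok&(np.hypot(P[...,0]-.502,P[...,1]+.197)<.05)&(abs(P[...,2]-zt)<.006)).astype(np.uint8)
    m=cv2.morphologyEx(m,cv2.MORPH_OPEN,np.ones((3,3),np.uint8))
    nb,l,st,_=cv2.connectedComponentsWithStats(m)
    if nb<2: continue
    m=l==1+np.argmax(st[1:,4]); q=P[m]
    A=np.c_[q[:,:2]-q[:,:2].mean(0),np.ones(len(q))];c=np.linalg.lstsq(A,q[:,2],rcond=None)[0]
    rect=cv2.minAreaRect((q[:,:2]*1000).astype(np.float32))
    print(n,len(q),"mean",q.mean(0).round(4),"slope",c.round(3),"rect",np.round(rect[0],1),np.round(rect[1],1),round(rect[2],1))
im=f
f=r.grab_frame("wrist");cv2.imwrite("pics/f%d.png"%f["shot"],cv2.resize(f["img"][140:320,260:500],(800,600),interpolation=cv2.INTER_CUBIC));print(f["shot"])
E
python3 look.py
```

```text
tool [ 0.4439 -0.2445  0.1621] [-0.724  0.426  1.768 -0.     0.947 -1.388]
wrist 2409 mean [ 0.4998 -0.1947  0.1444] slope [-0.005  0.     0.144] rect [ 501.3 -196.2] [44.6 38.6] 39.4
side 387 mean [ 0.5033 -0.2007  0.1442] slope [0.004 0.007 0.144] rect [ 503.  -199.1] [45.8 45.1] 39.0
tool [ 0.4439 -0.2447  0.1621] [-0.725  0.426  1.768  0.     0.947 -1.388]
wrist 2390 mean [ 0.4998 -0.1949  0.1443] slope [-0.006  0.     0.144] rect [ 501.3 -196.5] [44.7 38.7] 39.5
side 386 mean [ 0.5036 -0.2013  0.1442] slope [ 0.    -0.004  0.144] rect [ 503.6 -199.7] [45.9 45.6] 37.5
tool [ 0.4439 -0.2448  0.162 ] [-0.725  0.427  1.768  0.     0.947 -1.388]
wrist 2406 mean [ 0.4997 -0.195   0.1442] slope [-0.008 -0.     0.144] rect [ 501.3 -196.8] [44.6 39.2] 39.3
side 371 mean [ 0.5027 -0.2011  0.1443] slope [-0.006  0.001  0.144] rect [ 502.8 -199.1] [46.8 46. ] 38.9
19
```

View pics/f19.png

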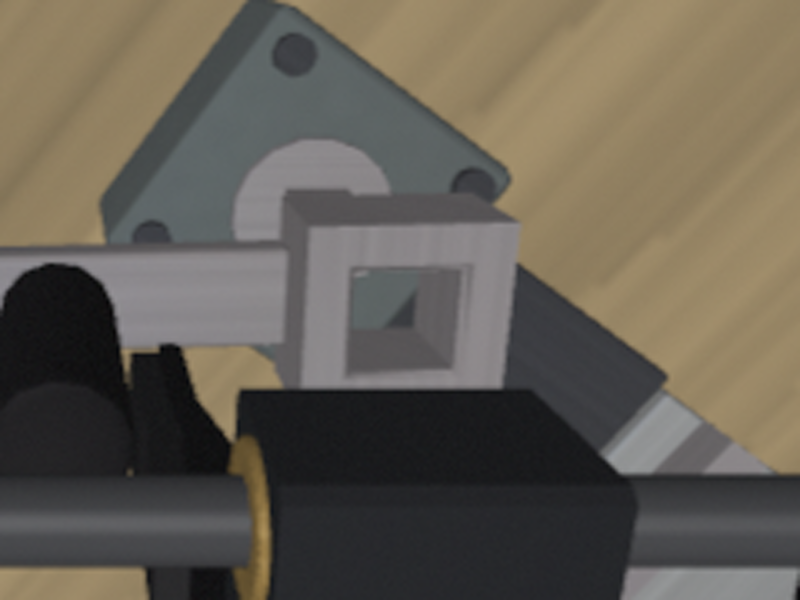

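The in-hand hub centre is about (503.0, -198.8) mm and the gearbox axis is (503.4, -198.6) mm. The angles agree within 1–2°, so I lower it.

```bash
python3 -m creep '0 0.5 0 0; 0 1.5 0 0; 0 2.5 0 0; 0 3.2 0 0; 0 3.9 0 0; 0 4.5 0 0; 0 5 0 0; 0 5 0 0; 0 5 0 0'; python3 -m creep '0 0.3 0 0; 0 0.6 0 0; 0 0.9 0 0; 0 1 0 0; 0 1 0 0; 0 1 0 0; 0 1 0 0'; sed -i 's/<.05)&/<.05)\&/' look.py; python3 look.py
```

```text
t: 7.18
tool_pos: [0.4438, -0.2448, 0.1117]
tcp_rot: [0.669, -0.668, -0.23, 0.23]
wrist_force: [0.3, 0.2, -2.5]
grip_width: 0.0253
t: 7.77
tool_pos: [0.444, -0.2452, 0.1024]
tcp_rot: [-0.668, 0.669, 0.23, -0.23]
wrist_force: [-1.6, -1.0, 3.2]
grip_width: 0.025
tool [ 0.444  -0.2452  0.1024] [-0.725  0.523  1.82  -0.     0.797 -1.388]
wrist 2999 mean [ 0.4999 -0.1956  0.0855] slope [0.006 0.001 0.086] rect [ 501.4 -196.5] [45.  37.9] 38.9
side 402 mean [ 0.5038 -0.2034  0.0853] slope [-0.001  0.009  0.085] rect [ 503.6 -199.2] [46.5 46.1] 38.3
tool [ 0.444  -0.2452  0.1024] [-0.725  0.523  1.82  -0.     0.797 -1.388]
wrist 2992 mean [ 0.4999 -0.1956  0.0856] slope [ 0.007 -0.     0.086] rect [ 501.3 -196.6] [44.7 38.2] 39.2
side 395 mean [ 0.5039 -0.2033  0.0855] slope [0.005 0.025 0.085] rect [ 503.7 -199.6] [45.8 44.9] 38.8
tool [ 0.444  -0.2452  0.1023] [-0.725  0.523  1.82  -0.     0.797 -1.388]
wrist 2976 mean [ 0.4999 -0.1956  0.0856] slope [0.007 0.003 0.086] rect [ 501.2 -196.6] [44.6 38. ] 39.0
side 393 mean [ 0.504  -0.2034  0.0853] slope [-0.008  0.016  0.085] rect [ 503.9 -200.2] [47.2 43.9] 37.6
26
```

It is seated: hub top at z=0.0855 against 0.086 expected, and level. Next I check the carriage start position.

```bash
cat > car.py <<'E'
from h import *
f=r.grab_frame("top");g=r.grab_frame("side");w=r.grab_frame("wrist")
n=f["shot"];cv2.imwrite("pics/g%d.png"%n,np.vstack([cv2.resize(f["img"][0:150,310:560],(700,420))[:300],cv2.resize(g["img"][250:420,330:560],(400,300)).repeat(1,0) if 0 else np.hstack([cv2.resize(g["img"][250:420,330:560],(400,300)),cv2.resize(w["img"],(300,300))])]));print(n,r.state()["t"])
P=cloud(f)
for v in (60,75,90,105):
    print(v,[(u,)+tuple(P[v,u].round(3)) for u in (340,350,380,400,408,414,420,430)])
E
python3 car.py
```

```text
27 8.2667
60 [(340, np.float64(0.382), np.float64(-0.044), np.float64(0.83)), (350, np.float64(0.383), np.float64(-0.048), np.float64(0.829)), (380, np.float64(0.389), np.float64(-0.062), np.float64(0.817)), (400, np.float64(0.8), np.float64(-0.278), np.float64(0.031)), (408, np.float64(0.8), np.float64(-0.295), np.float64(0.031)), (414, np.float64(0.791), np.float64(-0.302), np.float64(0.049)), (420, np.float64(0.29), np.float64(-0.02), np.float64(1.007)), (430, np.float64(0.768), np.float64(-0.32), np.float64(0.093))]
75 [(340, np.float64(0.375), np.float64(-0.044), np.float64(0.833)), (350, np.float64(0.376), np.float64(-0.048), np.float64(0.832)), (380, np.float64(0.379), np.float64(-0.06), np.float64(0.826)), (400, np.float64(0.384), np.float64(-0.071), np.float64(0.815)), (408, np.float64(0.767), np.float64(-0.294), np.float64(0.029)), (414, np.float64(0.757), np.float64(-0.3), np.float64(0.05)), (420, np.float64(0.758), np.float64(-0.313), np.float64(0.049)), (430, np.float64(0.737), np.float64(-0.319), np.float64(0.091))]
90 [(340, np.float64(0.369), np.float64(-0.043), np.fl
[... 292 characters left out ...]
.376), np.float64(-0.075), np.float64(0.817)), (420, np.float64(0.378), np.float64(-0.079), np.float64(0.814)), (430, np.float64(0.706), np.float64(-0.317), np.float64(0.092))]
105 [(340, np.float64(0.362), np.float64(-0.043), np.float64(0.836)), (350, np.float64(0.363), np.float64(-0.047), np.float64(0.834)), (380, np.float64(0.363), np.float64(-0.058), np.float64(0.833)), (400, np.float64(0.365), np.float64(-0.067), np.float64(0.828)), (408, np.float64(0.366), np.float64(-0.07), np.float64(0.827)), (414, np.float64(0.366), np.float64(-0.072), np.float64(0.826)), (420, np.float64(0.367), np.float64(-0.075), np.float64(0.825)), (430, np.float64(0.369), np.float64(-0.081), np.float64(0.819))]
```

```bash
python3 - <<'E'
import cv2,numpy as np
a=cv2.imread("pics/a_top.png");cv2.imwrite("pics/h.png",cv2.resize(a[35:135,335:435],(600,600),interpolation=cv2.INTER_CUBIC))
g=cv2.cvtColor(a,cv2.COLOR_BGR2GRAY)
for v in (55,60,75,90,105,110,120): print(v,g[v,338:352],g[v,404:424])
E
```

```text
55 [130 131 130 132 121  47  55  85 127 125 128 123 125 126] [126 124 126 116  65  37  51  50  55  48  50  51  52  52  55  46  44  43
  38  42]
60 [122 122 125 123 114  67  53  61  82  89  90  92  90  88] [91 89 92 89 80 22 54 50 52 52 56 54 53 55 53 50 43 42 41 46]
75 [133 132 129 132 131 124  83  64 113 140 139 136 136 133] [140 135 135 135 136 127  71  30  53  54  55  47  48  51  49  49  45  44
  40  38]
90 [122 121 122 121 119 123 116  80  59  94 140 136 135 139] [136 134 136 133 133 134 133 120  28  53  53  48  55  53  55  50  54  53
  53  40]
105 [124 121 123 125 121 123 123 118  84  57  85 138 135 137] [132 133 130 127 126 128 128 126 118  68  30  53  50  51  49  47  51  49
  51  50]
110 [130 130 127 133 128 130 130 128 122  54  47  79 113 129] [125 124 123 128 124 125 126 127 128 114  29  54  53  53  53  53  57  55
  50  52]
120 [121 123 122 122 124 124 124 121 121  99  55  76 134 137] [133 136 134 134 132 131 133 134 131 136 133 132 136 133 134 135 133 135
 132 132]
```

View pics/h.png

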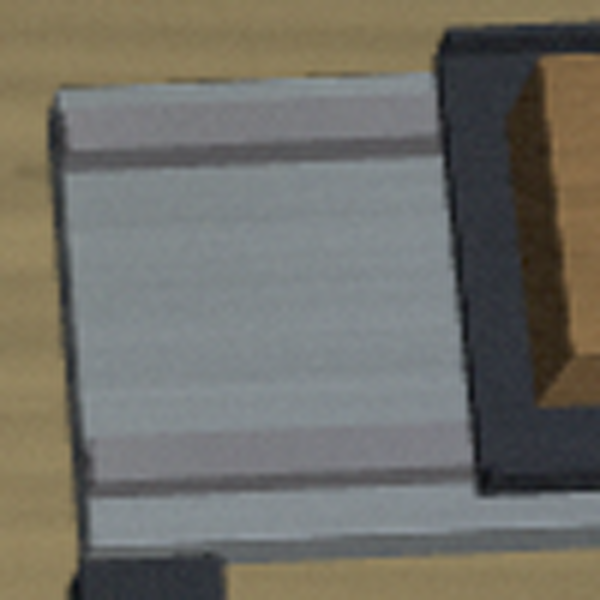

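View pics/g27.png

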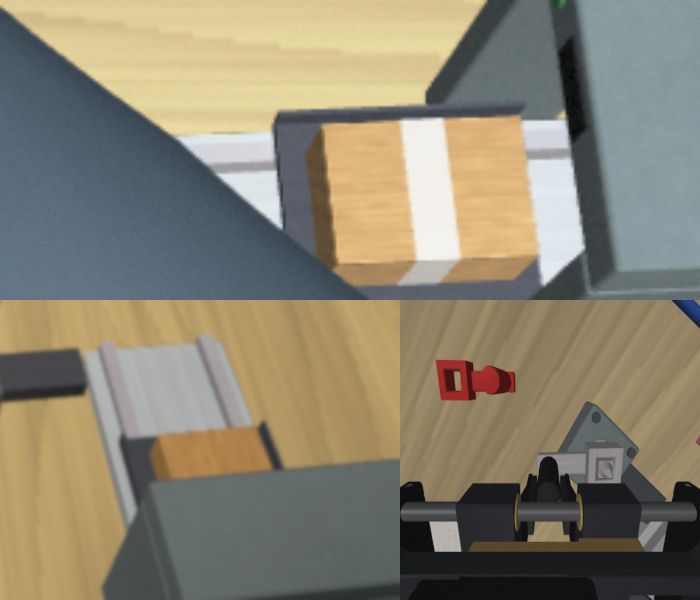

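Carriage start: tray edge at column ~411.5 and rail end at ~346 in the top view, so about 0.134 m to go. That is roughly 590° of shaft turn plus about 19° of play. I begin winding and check forces after the first 120°.

```bash
python3 -m creep '0.11 0 1.3 0; 0.45 0 2.57 0; 1 0 3.75 0; 1.75 0 4.82 0; 2.68 0 5.75 0; 3.75 0 6.5 0; 4.93 0 7.05 0; 6.2 0 7.39 0; 7.5 0 7.5 0; 8.8 0 7.39 0; 10.07 0 7.05 0; 11.25 0 6.5 0'; python3 car.py | head -1;python3 -c "
from h import *
need((0.4440,-.2450,.1024),38.0)"
```

```text
t: 9.27
tool_pos: [0.4896, -0.1222, 0.1016]
tcp_rot: [0.67, -0.667, -0.229, 0.233]
wrist_force: [-6.4, -2.2, 5.5]
grip_width: 0.0253
30 9.4167
pos [ 0.4918 -0.1223  0.1017] yaw 38.06 q [-0.47  0.52  1.82  0.    0.8  -1.13] down [-0.    -1.     0.003]
need cm [-11.32  -0.09  -6.72] turn 0.0011 t 9.4167
```

```bash
ls -t pics | head -1; python3 - <<'E'
from h import *
E

```

```text
g30.png
```

View pics/g30.png

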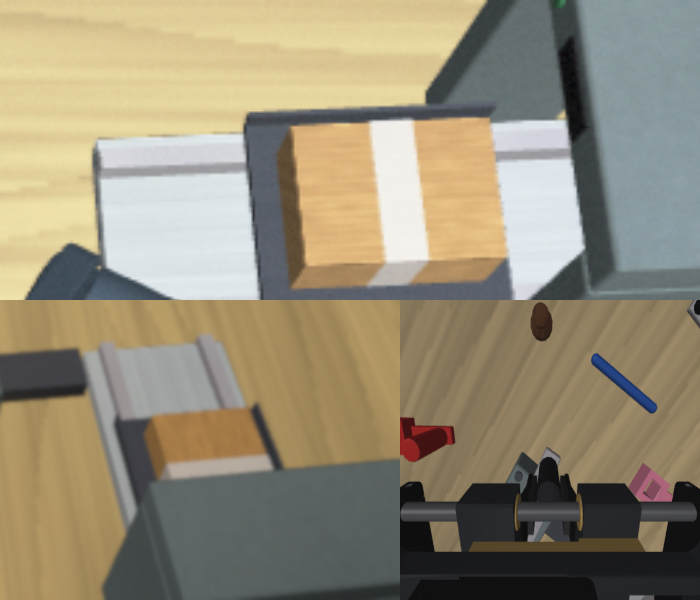

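The carriage advanced from column 275 to 246 in the crop, about 22 mm, which fits 120° minus the play. I continue.

```bash
python3 -m creep '1.07 0 -0.75 0; 2 0 -1.68 0; 2.75 0 -2.75 0; 3.3 0 -3.93 0; 3.64 0 -5.2 0; 3.75 0 -6.5 0; 3.64 0 -7.8 0; 3.3 0 -9.07 0; 2.75 0 -10.25 0; 2 0 -11.32 0; 1.07 0 -12.25 0; 0 0 -13 0' && python3 -m creep '-1.18 0 -0.55 0; -2.45 0 -0.89 0; -3.75 0 -1 0; -5.05 0 -0.89 0; -6.32 0 -0.55 0; -7.5 0 0 0; -8.57 0 0.75 0; -9.5 0 1.68 0; -10.25 0 2.75 0; -10.8 0 3.93 0; -11.14 0 5.2 0; -11.25 0 6.5 0'; python3 -c "
from h import *
need((0.4440,-.2450,.1024),38.0)"; python3 look.py | head -3;python3 car.py | head -1
```

```text
t: 10.42
tool_pos: [0.5732, -0.2241, 0.1018]
tcp_rot: [0.67, -0.667, -0.231, 0.229]
wrist_force: [1.6, 4.5, 2.7]
grip_width: 0.0251
t: 11.42
tool_pos: [0.4463, -0.2469, 0.1026]
tcp_rot: [-0.666, 0.671, 0.231, -0.228]
wrist_force: [3.0, -4.5, -0.1]
grip_width: 0.0249
pos [ 0.4463 -0.2469  0.1026] yaw 37.91 q [-0.73  0.52  1.82  0.    0.79 -1.39] down [ 0.002 -1.    -0.009]
need cm [-0.06  0.02  0.29] turn -0.0016 t 11.4167
tool [ 0.4463 -0.2469  0.1026] [-7.250e-01  5.230e-01  1.820e+00  1.000e-03  7.900e-01 -1.387e+00]
wrist 3250 mean [ 0.5014 -0.1962  0.0858] slope [ 0.018 -0.013  0.086] rect [ 502.9 -197.4] [44.7 42.6] 42.3
side 404 mean [ 0.5038 -0.2024  0.0856] slope [0.015 0.003 0.086] rect [ 503.8 -198.6] [46.8 45. ] 40.4
40 11.9167
```

```bash
python3 -m creep '0.11 0 1.3 0; 0.45 0 2.57 0; 1 0 3.75 0; 1.75 0 4.82 0; 2.68 0 5.75 0; 3.75 0 6.5 0; 4.93 0 7.05 0; 6.2 0 7.39 0; 7.5 0 7.5 0; 8.8 0 7.39 0; 10.07 0 7.05 0; 11.25 0 6.5 0' && python3 -m creep '1.07 0 -0.75 0; 2 0 -1.68 0; 2.75 0 -2.75 0; 3.3 0 -3.93 0; 3.64 0 -5.2 0; 3.75 0 -6.5 0; 3.75 0 -6.5 0; 3.75 0 -6.5 0; 3.75 0 -6.5 0'; python3 car.py | head -1;ls -t pics | head -1
```

```text
t: 12.92
tool_pos: [0.4891, -0.1225, 0.1016]
tcp_rot: [0.67, -0.667, -0.228, 0.233]
wrist_force: [-5.5, 0.2, 8.4]
grip_width: 0.0254
t: 13.67
tool_pos: [0.5623, -0.1516, 0.1019]
tcp_rot: [0.669, -0.668, -0.23, 0.23]
wrist_force: [0.3, 1.5, 5.0]
grip_width: 0.0253
43 13.8167
g43.png
```

View pics/g43.png

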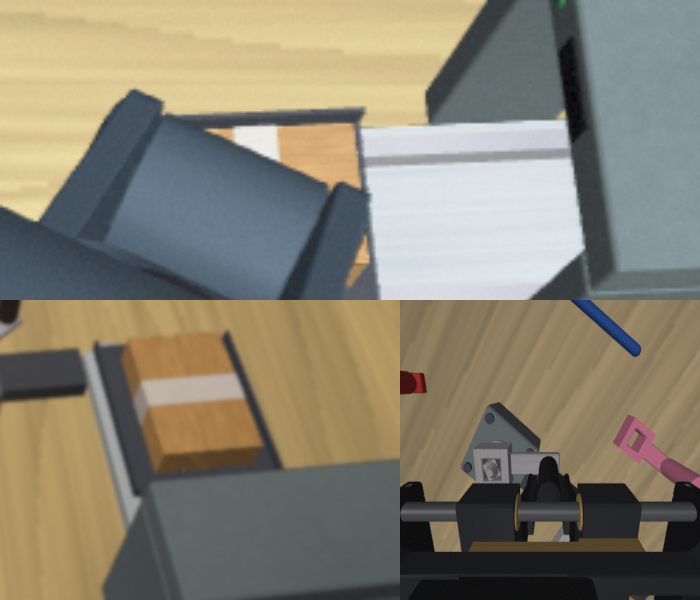

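```bash
cat > meas.py <<'E'
from h import *
# compare free end of rails with tray leading edge, both in rail axis coords
for n in ("top","side"):
    f=r.grab_frame(n);P=cloud(f);ok=f["depth"]>0
    a=np.radians(2.7);e=np.array([-np.sin(a),np.cos(a)])  # travel dir (+y-ish)
    nrm=np.array([np.cos(a),np.sin(a)])
    s=P[...,:2]@e; x=P[...,:2]@nrm
    for nm,lo,hi in (("rail",.024,.036),("tray",.043,.056)):
        for xa in np.arange(.60,.84,.02):
            m=ok&(P[...,2]>lo)&(P[...,2]<hi)&(abs(x-xa)<.01)&(s<-.05)&(s>-.45)
            if m.sum()>15: print(n,nm,round(xa,2),m.sum(),"lead",np.percentile(s[m],[98,99.5,100]).round(4), "trail",np.percentile(s[m],1).round(4),"z",np.median(P[m][:,2]).round(4))
E
python3 meas.py
```

```text
top rail 0.64 33 lead [-0.3619 -0.3616 -0.3615] trail -0.4488 z 0.0267
top rail 0.66 286 lead [-0.3639 -0.3615 -0.3602] trail -0.4491 z 0.027
top rail 0.68 16 lead [-0.4038 -0.4037 -0.4036] trail -0.4489 z 0.0278
top rail 0.7 210 lead [-0.4015 -0.4007 -0.4004] trail -0.4496 z 0.0271
top rail 0.72 201 lead [-0.401  -0.4008 -0.4005] trail -0.4495 z 0.0269
top rail 0.74 201 lead [-0.4017 -0.4009 -0.4001] trail -0.4496 z 0.0265
top rail 0.76 188 lead [-0.4014 -0.4007 -0.4002] trail -0.449 z 0.027
top rail 0.78 204 lead [-0.4012 -0.3984 -0.3981] trail -0.4498 z 0.0269
top rail 0.82 74 lead [-0.4013 -0.4007 -0.4005] trail -0.4485 z 0.027
top tray 0.66 113 lead [-0.3588 -0.357  -0.3559] trail -0.4455 z 0.0503
top tray 0.68 155 lead [-0.3664 -0.3644 -0.3638] trail -0.4483 z 0.0505
top tray 0.7 29 lead [-0.3817 -0.3811 -0.3809] trail -0.3913 z 0.0512
top tray 0.72 21 lead [-0.3869 -0.3868 -0.3867] trail -0.3912 z 0.0519
top tray 0.78 39 lead [-0.3871 -0.387  -0.387 ] trail -0.4443 z 0.0451
top tray 0.8 108 lead [-0.2817 -0.2777 -0.2756] trail -0.4483 z 0.0459
top tray 0.82 53 lead [-0.2783 -0
[... 419 characters left out ...]
lead [-0.0735 -0.0704 -0.0694] trail -0.0899 z 0.0315
side tray 0.66 542 lead [-0.2169 -0.2132 -0.2041] trail -0.3923 z 0.0511
side tray 0.68 560 lead [-0.2149 -0.2073 -0.2047] trail -0.379 z 0.0511
side tray 0.7 57 lead [-0.2343 -0.2141 -0.2135] trail -0.3796 z 0.0507
side tray 0.72 59 lead [-0.0765 -0.073  -0.0716] trail -0.3807 z 0.0511
side tray 0.74 93 lead [-0.0785 -0.078  -0.0779] trail -0.3796 z 0.0511
side tray 0.76 55 lead [-0.1074 -0.0839 -0.0836] trail -0.3795 z 0.0512
side tray 0.78 51 lead [-0.371  -0.3707 -0.3705] trail -0.3792 z 0.0513
side tray 0.8 214 lead [-0.2199 -0.215  -0.2134] trail -0.3792 z 0.0516
side tray 0.82 74 lead [-0.2212 -0.2158 -0.2129] trail -0.3777 z 0.052
```

The carriage is about 15 mm short of the rail ends. I wind 50° more, then measure precisely.

```bash
python3 -m creep '-0.11 0 -1.3 0; -0.45 0 -2.57 0; -1 0 -3.75 0; -1.75 0 -4.82 0; -2.68 0 -5.75 0; -2.68 0 -5.75 0; -2.68 0 -5.75 0; -2.68 0 -5.75 0'; python3 - <<'E'
from h import *
f=r.grab_frame("side");t=r.grab_frame("top")
cv2.imwrite("pics/i.png",cv2.resize(f["img"][255:335,370:480],(800,582),interpolation=cv2.INTER_CUBIC))
cv2.imwrite("pics/j.png",cv2.resize(t["img"][20:150,320:460],(640,594),interpolation=cv2.INTER_CUBIC))
E
python3 meas.py | grep -E "top tray|side tray 0.(66|68|80|8|82)|side rail"
```

```text
t: 14.58
tool_pos: [0.576, -0.2146, 0.1018]
tcp_rot: [-0.668, 0.669, 0.23, -0.231]
wrist_force: [-0.3, -0.9, 2.6]
grip_width: 0.0252
top tray 0.8 27 lead [-0.2212 -0.2203 -0.22  ] trail -0.4466 z 0.0534
top tray 0.82 33 lead [-0.2215 -0.2204 -0.2201] trail -0.2879 z 0.052
side rail 0.6 186 lead [-0.2008 -0.1993 -0.1969] trail -0.2479 z 0.0275
side rail 0.62 202 lead [-0.1996 -0.1978 -0.1977] trail -0.2473 z 0.0277
side rail 0.64 209 lead [-0.1989 -0.1977 -0.1975] trail -0.407 z 0.027
side rail 0.66 467 lead [-0.2083 -0.2044 -0.2022] trail -0.4034 z 0.0262
side rail 0.74 29 lead [-0.0809 -0.0804 -0.0802] trail -0.0886 z 0.0298
side tray 0.66 535 lead [-0.2045 -0.2015 -0.1997] trail -0.381 z 0.0509
side tray 0.68 624 lead [-0.205  -0.2024 -0.2005] trail -0.3792 z 0.0512
side tray 0.8 275 lead [-0.2101 -0.2033 -0.2006] trail -0.3792 z 0.0514
side tray 0.82 84 lead [-0.2042 -0.2023 -0.2022] trail -0.3778 z 0.0523
```

View pics/i.png

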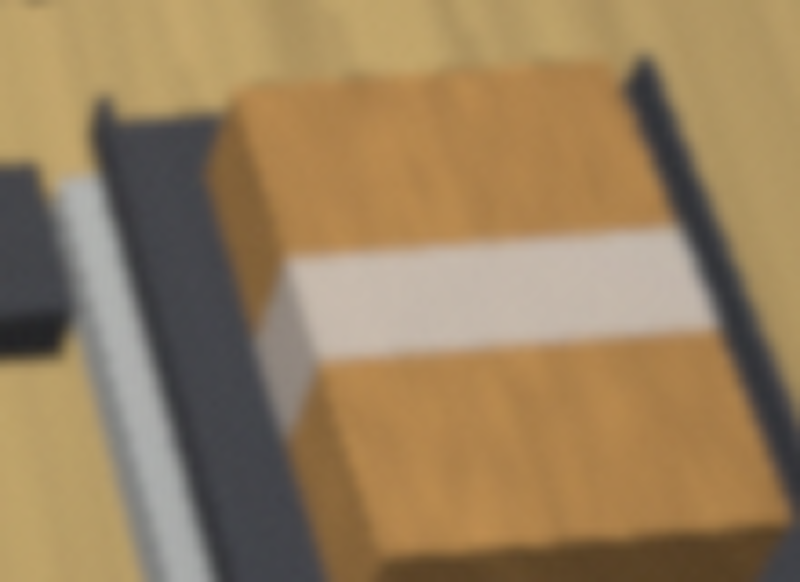

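View pics/j.png

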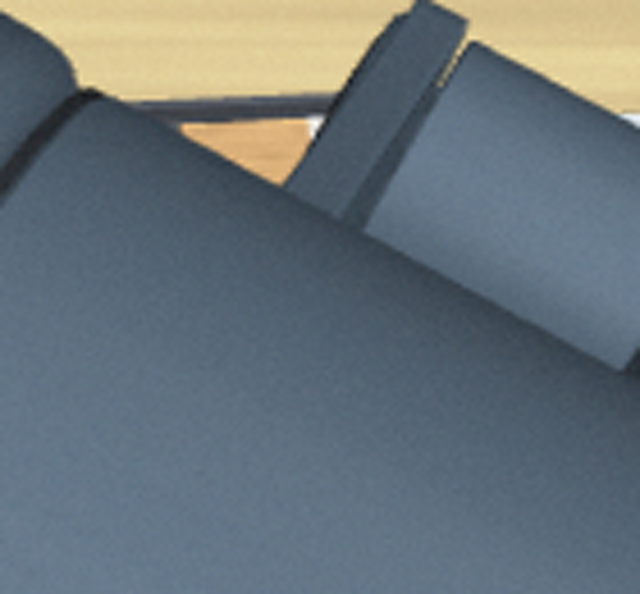

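```bash
python3 - <<'E'
from h import *
f=r.grab_frame("side");a=cv2.imread("pics/a_side.png");t0=cv2.imread("pics/a_top.png");ft=r.grab_frame("top")
A=np.radians(2.7);e=np.array([-np.sin(A),np.cos(A)]);nr=np.array([np.cos(A),np.sin(A)])
def draw(img,F,s,z,col,box,k=8):
    u0,v0,u1,v1=box
    o=cv2.resize(img[v0:v1,u0:u1],None,fx=k,fy=k,interpolation=cv2.INTER_CUBIC)
    for si,c in zip(s,col):
        p=[pix(F,(*(x*nr+si*e),z)) for x in (.65,.83)]
        q=[(int((u-u0+.5)*k),int((v-v0+.5)*k)) for u,v in p]; cv2.line(o,q[0],q[1],c,1)
    return o
C=[(0,0,255),(0,255,0),(255,0,0)]
b=(375,255,475,290)
o1=draw(a,f,(-.200,-.195,-.190),.031,C,b);o2=draw(f["img"],f,(-.207,-.202,-.197),.052,C,b)
cv2.imwrite("pics/k.png",np.vstack([o1,o2]))
b=(338,40,420,140);cv2.imwrite("pics/l.png",np.hstack([draw(t0,ft,(-.200,-.195,-.190),.029,C,b,5)]))
E
```

```text
(no output)
```

View pics/k.png

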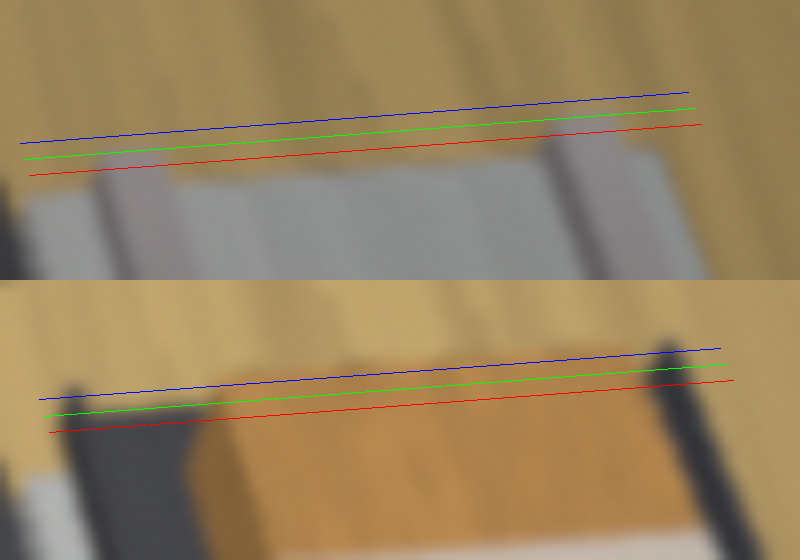

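View pics/l.png

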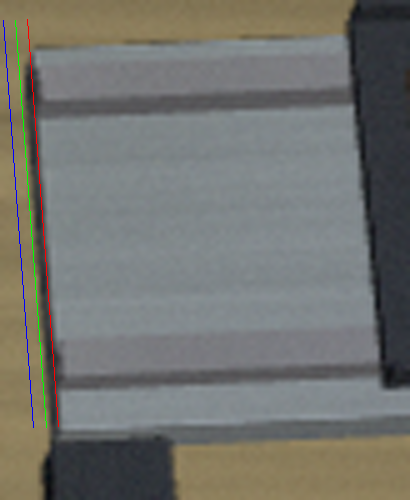

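```bash
python3 - <<'E'
from h import *
f=r.grab_frame("top");P=cloud(f);print(f["fx"],f["cx"],f["fy"],f["cy"])
for uv in ((560-20,75),(500,60)):
    p=P[uv[1],uv[0]];print(uv,p,pix(f,p))
for z in (.02,.027,.029,.035): print(z,world(f,345.7,75,z),world(f,346.5,75,z))
print(world(f,411.5,75,.05))
E
```

```text
505.4505709277585 275.30397891760066 505.4505709277585 214.511978586465
(540, 75) [ 0.66807372 -0.4532343   0.233124  ] (np.float64(540.0), np.float64(75.00000000000009))
(500, 60) [ 0.80261218 -0.48856876  0.02642531] (np.float64(500.0), np.float64(60.000000000000085))
0.02 [ 0.77180673 -0.16605681  0.02      ] [ 0.77180826 -0.16773119  0.02      ]
0.027 [ 0.76839009 -0.16502116  0.027     ] [ 0.76839161 -0.16668366  0.027     ]
0.029 [ 0.76741391 -0.16472526  0.029     ] [ 0.76741543 -0.16638436  0.029     ]
0.035 [ 0.76448536 -0.16383756  0.035     ] [ 0.76448687 -0.16548648  0.035     ]
[ 0.75728588 -0.29513376  0.05      ]
```

With the true calibration the rail ends are at s≈-0.201 and the tray edge is now ≈-0.2015, so it is practically level. I let go, clear the arm and check from above. If it is off, I can regrip.

```bash
python3 -m creep '0 0 0 0; 0 0 0 0; 0 0 0 0; 0 0 0 0; 0 0 0 0; 0 0 0 0' 0.45; python3 -m creep '0 -1 0 0; 0 -3 0 0; 0 -6 0 0; 0 -9 0 0; 0 -12 0 0; 0 -14 0 0; -3 -15 0 0; -6.5 -15 0 0; -10 -15 0 0; -13.5 -15 0 0; -15 -15 0 0; -15 -15 0 0'; python3 -m creep '0 0 3 0; 0 0 6.5 0; 0 0 10 0; 0 0 13.5 0; 0 0 17 0; 0 0 20.5 0; 0 0 24 0; 0 0 27 0; 0 0 30 0; 0 0 30 0'
python3 - <<'E'
from h import *
f=r.grab_frame("top");cv2.imwrite("pics/m.png",f["img"]);g=r.grab_frame("side");cv2.imwrite("pics/n.png",g["img"]);print(r.state()["t"])
E
```

```text
t: 15.43
tool_pos: [0.5762, -0.2142, 0.1018]
tcp_rot: [0.669, -0.668, -0.23, 0.23]
wrist_force: [-0.7, 0.5, -0.1]
grip_width: 0.0471
t: 16.43
tool_pos: [0.4556, -0.3087, 0.2529]
tcp_rot: [-0.669, 0.669, 0.228, -0.229]
wrist_force: [0.5, -0.1, 0.1]
grip_width: 0.0476
t: 17.27
tool_pos: [0.2688, -0.0646, 0.2513]
tcp_rot: [0.67, -0.666, -0.23, 0.232]
wrist_force: [-0.3, 0.8, -1.2]
grip_width: 0.0476
17.3667
```

View pics/m.png

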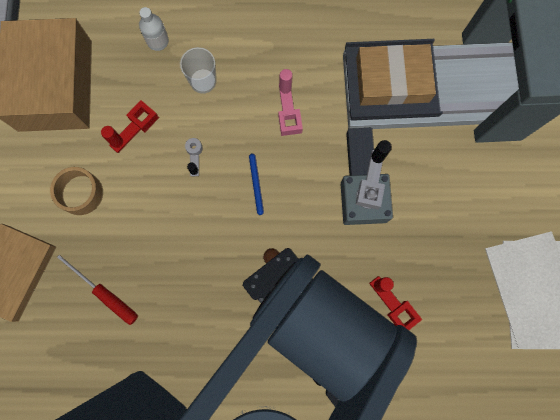

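View pics/n.png

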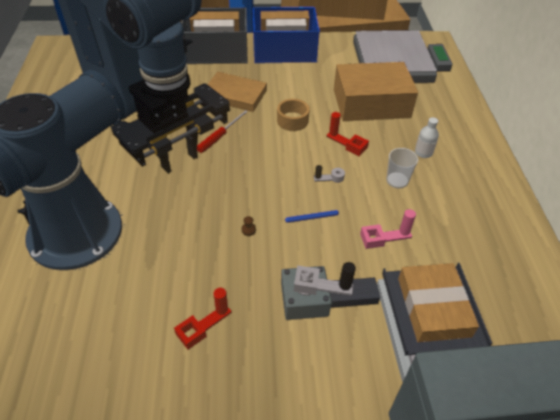

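Everything is clear. The tray edge is at column ~347, at the rail end, and the crank is on the shaft at (372,190). Next I measure both.

```bash
python3 - <<'E'
from h import *
A=np.radians(2.7);e=np.array([-np.sin(A),np.cos(A)]);nr=np.array([np.cos(A),np.sin(A)])
f=r.grab_frame("top");g=cv2.cvtColor(f["img"],cv2.COLOR_BGR2GRAY);g0=cv2.cvtColor(cv2.imread("pics/a_top.png"),cv2.COLOR_BGR2GRAY)
for v in (60,75,90,105): print(v,"start",g0[v,341:351],g0[v,404:416],"now",g[v,340:354])
o=cv2.resize(f["img"][30:140,335:395],None,fx=5,fy=5,interpolation=cv2.INTER_CUBIC);cv2.imwrite("pics/o.png",o)
for nme in("top","side"):
    F=r.grab_frame(nme) ;P=cloud(F);ok=F["depth"]>0
    s=P[...,:2]@e;x=P[...,:2]@nr
    for xa in (.66,.68,.70,.74,.78,.82):
        m=ok&(P[...,2]>.043)&(P[...,2]<.06)&(abs(x-xa)<.008)&(s<-.1)&(s>-.45)
        if m.sum()>15: print(nme,xa,m.sum(),np.percentile(s[m],[98,99.5,100]).round(4),"trail",np.percentile(s[m],1).round(4))
    m=ok&(np.hypot(P[...,0]-.5036,P[...,1]+.1985)<.032)&(P[...,2]>.078)&(P[...,2]<.092)
    q=P[m];c=np.linalg.lstsq(np.c_[q[:,:2]-q[:,:2].mean(0),np.ones(len(q))],q[:,2],rcond=None)[0];print("hub",nme,c.round(3),cv2.minAreaRect((q[:,:2]*1000).astype(np.float32)))
E
```

```text
60 start [123 114  67  53  61  82  89  90  92  90] [91 89 92 89 80 22 54 50 52 52 56 54] now [136 134 127  72  59  49  31  57  53  58  58  57  58  57]
75 start [132 131 124  83  64 113 140 139 136 136] [140 135 135 135 136 127  71  30  53  54  55  47] now [144 146 146 139  96  74 106  52  60  55  54  52  57  52]
90 start [121 119 123 116  80  59  94 140 136 135] [136 134 136 133 133 134 133 120  28  53  53  48] now [133 131 133 130 127  93  65  86  82  55  55  64  60  64]
105 start [125 121 123 123 118  84  57  85 138 135] [132 133 130 127 126 128 128 126 118  68  30  53] now [135 133 134 135 136 127  94  61  77  83  59  56  54  57]
top 0.66 491 [-0.2012 -0.1999 -0.1995] trail -0.4313
top 0.68 625 [-0.2028 -0.2007 -0.1999] trail -0.4421
top 0.7 107 [-0.2002 -0.1998 -0.1997] trail -0.3793
top 0.74 101 [-0.1998 -0.1996 -0.1995] trail -0.3796
top 0.78 118 [-0.2    -0.1998 -0.1996] trail -0.4405
hub top [ 0.008 -0.008  0.086] ((503.7501525878906, -197.72723388671875), (44.546443939208984, 45.048885345458984), 77.39125061035156)
side 0.66 505 [-0.2059 -0.202  -0.2005] trail -0.3815
side 0.68 563 [-0.2043 -0.2012 -0.1991] trail -0.3789
side 0.7 101 [-0.3601 -0.3598 -0.3597] trail -0.3799
side 0.74 103 [-0.3598 -0.3595 -0.3594] trail -0.3796
side 0.78 103 [-0.3596 -0.3594 -0.3594] trail -0.3793
hub side [0.005 0.044 0.085] ((503.7650146484375, -198.88833618164062), (47.38385009765625, 43.884700775146484), 77.08323669433594)
```

View pics/o.png

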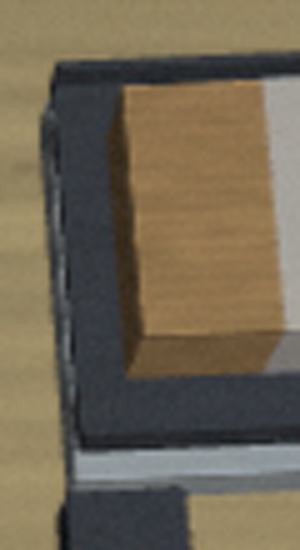

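The tray edge is at s≈-0.1995 to -0.200 and the rail ends at ≈-0.2005 to -0.201, so they are level within about 1 mm. The hub top is at 0.085–0.086, so the crank is fully seated. I hand in.

```bash
python3 -c "
from h import *
print(r.state()['dq'].round(3),r.state()['wrist_force']);print(r.job_done())"
```

```text
[-0.008  0.011 -0.001 -0.     0.004 -0.   ] [ 0.1070574  -0.50274825  0.69906435]
the job is handed in; nothing more can be done
None
```

I fitted the large square-hole crank onto the gearbox shaft and wound it about 590° clockwise. I then let go, moved the arm clear and handed the job in at about 17.5 s. No verdict is reported, so the results below are my own measurements.

- **Carriage:** the top camera puts its leading edge level with the rails' free ends, at most about 1 mm past them. The side camera's depth agrees within 1–2 mm.
- **Crank:** it is fully seated. The hub top is at 85–86 mm, against 86 mm expected, and sits on the shaft axis. It looks level from the top camera; the side camera showed a slope of about 0.04, which I took as noise from its coarser view.
- **Forces:** the wrist force readings I saw stayed at about 10 N or below.
- **Disagreement:** my first estimate of the travel left was about 4 mm too long, because I assumed the wrong image centre. I corrected it with the real calibration before the final check.

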